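Half-turn the orange bin to stack it over the painted globes

TASK

Put the empty orange bin on top of the white bin that holds the painted glass globes, turned half a turn to it (black ends at opposite ends) so that its lugs rest on the white bin's ledges instead of nesting down onto the glass. Set it down without dropping it, let go, and leave the green bin and the ink dish where they are.

Things in the scene. Friction and masses are not known exactly. Their poses are not given: they have to be found in the camera images.
- orange_bin: Empty orange bin to stack, 0.12-0.26 kg. Rim 186 mm (x) by 56 (y), 60 high, foot 160 x 30, walls 3. Origin: centre of underside, z up. Its +x end is black, with a 12 mm tab. Grip across y at mid-length: upright rim band, z 42 to 60. On both long sides: lugs 12 long (underside z 20, out to y 34) at x +70, -37; rim notches 26 wide at the same x; ledges 26 long, top z 60, at x -70, +37.
- white_bin: White bin of the same mould, sizes and axes (black +x end), loose on the table, 0.45 kg, six 22 mm glass globes in foam inside (tops at z 26). A bin set on it facing the opposite way rests by its lugs on the ledges, underside 40 mm above this underside, with 6 mm play in x and y; facing the same way it sinks onto the globes. The flared foot enters if within 9 mm of centred.
- green_bin: Bystander: empty green bin of the same mould, sizes and axes as the orange one, loose on the table. Origin at the centre of its underside.
- ink_dish: Bystander: round white porcelain dish with a black cake of ink, 80 mm across, 20 mm high, loose on the table. Origin at the centre of its underside.
Mind the look-alikes: they are no part of the job. Of the things that look like the white_bin, take the one that is farthest from the robot's base at the start.

How it is judged (in metres and radians):
At the end, for the whole second after the job is handed in: The orange bin rests on the white bin's ledges: underside 40 +- 4 mm above the white bin's, centres within 15 mm, long sides parallel within 10 degrees, both level within 4 degrees and at rest, the white bin standing on the table (z of orange_bin in the frame of white_bin between 0.036 and 0.044 m and horizontal distance between orange_bin and white_bin below 0.015 m and angle between the x axis of orange_bin and the x axis of white_bin, either way round below 0.175 rad and angle between each of orange_bin, white_bin's own z axis and vertical below 0.07 rad and height (world z) of white_bin below 0.006 m and linear speed of each of orange_bin, white_bin below 0.02 m/s); the robot touches nothing.
It fails at once if The orange bin is dropped (falls freely by more than about 25 mm) (linear speed of orange_bin above 0.7 m/s and contact force between orange_bin and the fingers below 0.2 N).
It fails at once if The green bin is moved by more than 20 mm (distance of green_bin from where it was at the start of the episode above 0.02 m).
It fails at once if The ink dish is moved by more than 20 mm (distance of ink_dish from where it was at the start of the episode above 0.02 m).
It also fails if it takes over 40 s, if anything falls off the work surface, if the arm or the gripper's body presses on something with over 40 N, if the wrist force passes 120 N, or if a joint passes its speed limit or range.

ROBOT

A 7-joint arm with a two-finger parallel gripper is mounted at the origin on the work surface. World frame = base frame: x ahead of the robot, y to its left, z up, the work surface at z = 0. Lengths are in m, angles in degrees, forces in N, time in s.
With the tool pointing down it reaches from about 0.425 to 1.025 m from the base axis. Payload 3.6 kg.
Tool frame: the origin (TCP) lies midway between the tips of the shut fingers; the grasp point (between the pads) lies 19 mm behind it; z points along the fingers, y is the line along which they close (so a half turn about z gives the same grasp; the last joint's range is limited). The gripper opens to 85 mm and grips with 20 to 120 N. Pads are 22 mm wide; open, the fingers measure 114 mm over their backs; the gripper's body (76 mm by 85 mm) begins 54 mm behind the grasp point. The pads swing forward as they close: fully open they stand 13 mm farther back than shut.
Start: joints at [63.684, 33.873, 2.773, 92.16, -1.908, 54.013, -1.931], TCP at [0.259, -0.677, 0.231] pointing down, gripper open.
Joint ranges: [-153.93, 153.93], [-27.13, 128.08], [-72.61, 78.16], [10.71, 143.7], [-87.88, 267.88], [4.46, 118.87], [-176.78, 176.78]. Speed limits (degrees/s): [147.25, 147.25, 180, 180, 180, 180, 180].

INTERFACE

Orientations are given as a 3x3 rotation matrix whose columns are the frame's x, y, z axes.
In Python, from workcell import readout, imaging, finish_job gives the robot as it stands.
- The arm moves only by the tool send_rows, never from a script. Its argument "deltas" is a list of rows, each a list of 4 numbers: the shift along the tool's x, y, z in mm, then the turn about the tool's z in rad. A call has 1 to 5 rows; each row is the pose to reach, as a shift and turn from the pose commanded when the call began, along the tool's axes at that moment; what a row does not reach only later rows make up. A row lasts 1/10 s, in which the tool goes at most 50 mm and 8.59 degrees, less where a joint would pass 70% of its speed; a pose out of reach is approached as far as the arm can. A call with a gripper value outside its range is refused whole. "jaw" is the opening, from 0 (shut) to 1 (fully open), set as the call begins (left out, the last holds). The fingers move at their own pace and stop on an object; "newtons" is the grip in N (left out, the last holds). Time passes only in rows, so rows that repeat a pose let the fingers close. It gives the time, the measured TCP pose, the force, the opening and the grip force at its end, in the units of the state.
- readout.read_state(): the state, without advancing time (a new reading comes with each control period).
- imaging.capture(name): name is "scene" or "top"; returns (picture, depth): 480x640x3 uint8, red, green, blue; 480x640 float32, m along the optical axis (not along the pixel's ray), 0 where there is no reading.
- imaging.get_calibration(name): a dict with "fovy" (degrees; the focal length in pixels is half the picture's height over the tangent of half this angle, whatever the lens; pixels are square), "cx", "cy" (the principal point, pixels), "k1" (the pictures are not rectified: a ray, as slopes to the right and down, at radius r is drawn at 1 + k1 r^2 times it, then the intrinsics apply), "extrinsics" (4x4, takes a point from world to camera coordinates). Camera axes: x right, y up, looking along -z (the intrinsics and any distortion apply to the point x, -y, -z); pixel columns grow to the right and rows downward; lengths in m; the calibration is good to about 2 mm. A picture is of the moment at which its call begins. get_calibration takes no time and is no camera call.
- finish_job(): hands the job in; it is judged then, once.
The state is a dict: "time_s": time; "joint_positions": joint angles; "qvel": joint speeds; "joint_torque": joint torques, N m; "ee_pos": TCP position; "eef_rot": TCP orientation; "wrist_force": force on the tool from outside, world axes, zero at the start; "ft_torque": the same for the moment, N m; "finger_gap": finger opening in m; "grip_force": force on a finger pad.
Only numpy, scipy, OpenCV 4.12 (cv2) and the standard library are available. Lean on these libraries where they do the work, as an engineer would, in place of code of your own. Each camera call takes 0.05 s, during which the arm holds its last target. There are 200 camera calls.

## Working session

There is one attempt and no reset: what is moved stays moved. The work goes in short steps, Python scripts to look and compute and a tool call to move; the robot and the scene stay as the last step left them, time stands still between calls to the robot, and variables do not carry over. Pictures are saved under pics/ and viewed, at most 10 in all, crops included, and the job is handed in when it is done.

Besides the shell and the picture viewer there is one more tool, called by a JSON object that holds its "name" and its "arguments". send_rows: Moves the arm, as the interface text tells. Its arguments: {"type":"object","properties":{"deltas":{"type":"array"},"jaw":{"type":"number"},"newtons":{"type":"number"}},"required":["deltas"]}

```bash
mkdir -p pics
cat > h.py <<'E'
import numpy as np, cv2
from workcell import readout, imaging, finish_job
def cloud(name):
    im,d=imaging.capture(name); c=imaging.get_calibration(name)
    f=240/np.tan(np.radians(c["fovy"])/2)
    v,u=np.mgrid[:480,:640].astype(float)
    K=np.array([[f,0,c["cx"]],[0,f,c["cy"]],[0,0,1]])
    # k1 acts on undistorted slopes: OpenCV's model
    p=cv2.undistortPoints(np.stack([u.ravel(),v.ravel()],1)[:,None],K,np.array([c["k1"],0,0,0.]))[:,0].reshape(480,640,2)
    P=np.stack([p[...,0]*d,-p[...,1]*d,-d,np.ones_like(d)],-1)
    W=(P@np.linalg.inv(c["extrinsics"]).T)[...,:3]; W[d==0]=np.nan
    return im,d,W
E
python3 - <<'E'
from h import *
for n in("scene","top"):
    im,d,W=cloud(n); cv2.imwrite(f"pics/{n}0.png",im[...,::-1]); np.savez(f"{n}0.npz",im=im,W=W)
    c=imaging.get_calibration(n); print(n,np.linalg.inv(c["extrinsics"])[:3,3],c["k1"])
s=readout.read_state(); print(s)
E
```

```text
scene [ 1.19914165 -0.9988057   0.91349534] -0.13856263759785975
top [0.36530774 0.05575275 0.87072346] 0.013877305479519108
{'time_s': 0.1, 'joint_positions': array([63.68591174, 33.91912414,  2.76925183, 92.22999555, -1.9091593 ,
       54.01346583, -1.9308421 ]), 'qvel': array([-0.00629173, -0.06552583,  0.05254648, -0.19997261,  0.0279557 ,
       -0.00793432,  0.00348682]), 'joint_torque': array([ 5.20756337e-03, -5.49992502e+01,  1.55314956e+00, -1.98826200e+01,
        9.64985724e-03,  3.76571581e-03,  1.67792922e-05]), 'ee_pos': array([ 0.25903267, -0.67633237,  0.2302668 ]), 'eef_rot': array([[ 9.33833666e-01,  3.57706577e-01, -8.29818838e-04],
       [ 3.57707522e-01, -9.33831831e-01,  1.85477203e-03],
       [-1.11447092e-04, -2.02888100e-03, -9.99997936e-01]]), 'wrist_force': array([-0.05051219,  0.51603866,  0.4254003 ]), 'ft_torque': array([-0.00785933, -0.01301418,  0.06216449]), 'grip_force': 0.0, 'finger_gap': 0.08529317847046436}
```

View pics/top0.png

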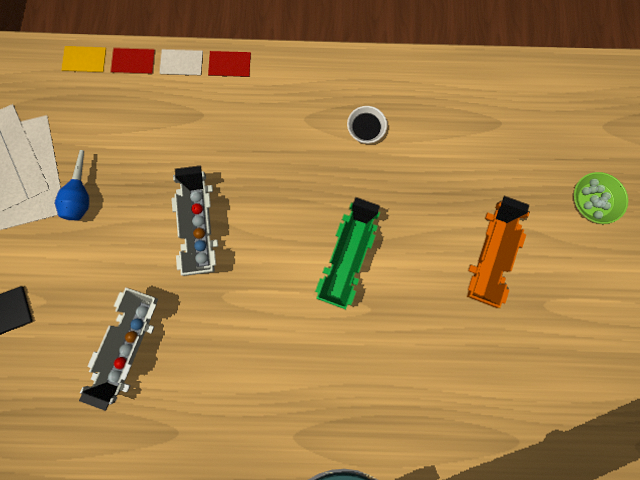

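View pics/scene0.png

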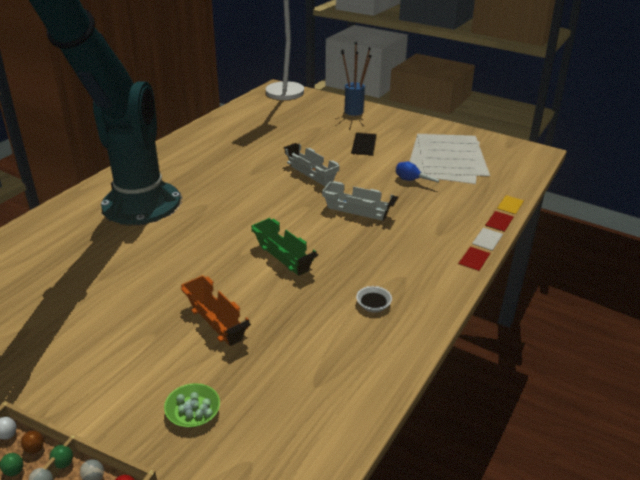

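Top view: the orange bin is at (498,252), black end up at (513,208). The green bin is at (349,253) and the ink dish at (367,125). There are two white candidates: A at (195,222), black end up at (189,176), and B at (120,348), black end at (98,396). I'll measure all of them and work out each one's distance from the base.

```bash
cat >> h.py <<'E'
def measure(W,box,zlo=.048,zhi=.068):
    u0,v0,u1,v1=box; P=W[v0:v1,u0:u1].reshape(-1,3); P=P[np.isfinite(P[:,0])]
    R=P[(P[:,2]>zlo)&(P[:,2]<zhi)]
    (c,s,a)=cv2.minAreaRect((R[:,:2]*1000).astype(np.float32))
    if s[0]<s[1]: a+=90
    return np.array(c),np.array(s),(a+90)%180-90,np.median(R[:,2])*1000,len(R),R
E
python3 - <<'E'
from h import *
z=np.load("top0.npz"); im,W=z["im"],z["W"]
B=dict(orange=(455,185,540,318),green=(305,190,392,318),A=(160,155,222,285),B=(72,280,165,418))
blk=dict(orange=(513,208),green=(366,208),A=(189,176),B=(98,396))
for n,b in B.items():
    c,s,a,zz,k,R=measure(W,b); u,v=blk[n]; p=np.nanmedian(W[v-3:v+4,u-3:u+4].reshape(-1,3),0)*1000
    print(n,c.round(1),s.round(1),"ang",round(a,1),"z",zz.round(1),k,"dist",np.hypot(*c).round(),"black",p.round(),"dir",np.degrees(np.arctan2(*(p[:2]-c)[::-1])).round(1))
print("table z",np.nanmedian(W[230:240,270:300,2]),"dish",W[125,367])
t=im[150:420,60:240]; cv2.imwrite("pics/crop.png",cv2.resize(t,None,fx=2.2,fy=2.2)[...,::-1])
E
```

```text
orange [ 503.1 -272.8] [ 69.2 198.5] ang -19.6 z 59.3 1243 dist 572.0 black [ 581. -300.   56.] dir -19.4
green [4.936e+02 1.000e-01] [ 67.8 198.5] ang -18.6 z 59.7 1086 dist 494.0 black [573. -30.  60.] dir -20.7
A [545.3 285.7] [198.7  68.4] ang 9.2 z 59.7 1162 dist 616.0 black [627. 299.  54.] dir 9.2
B [315.6 394.7] [ 70.  199.1] ang -17.8 z 59.6 1511 dist 505.0 black [236. 419.  56.] dir 162.9
table z 0.0006263241096523542 dish [ 0.756607   -0.03583136  0.01191897]
```

View pics/crop.png

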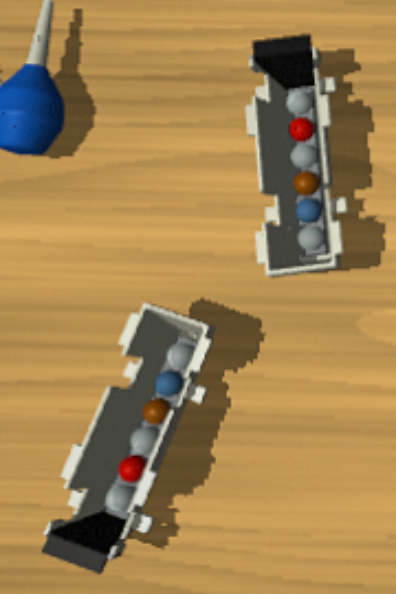

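Both whites match the mould: 198.5 mm is the 186 mm rim plus the 12 mm tab, with the rim at z 60. A, at crop (297,150) and with its black end up, is 616 mm from the base. B, at crop (130,440), is 505 mm away, so the target is A. With the tab offset removed, orange is centred at (497,-271) with heading -19.5°, and A at (539,285) with heading 9.2°. Now approaching orange.

{"name": "send_rows", "arguments": {"deltas": [[37,-29,-8,0.07],[74,-59,-16,0.14],[110,-88,-24,0.21],[147,-118,-32,0.28],[184,-147,-40,0.35]], "jaw": 1, "newtons": 40}}

```text
time_s: 0.6
ee_pos: [0.379, -0.4718, 0.2711]
eef_rot: [[1.0, 0.013, -0.001], [0.013, -1.0, 0.001], [-0.001, -0.001, -1.0]]
wrist_force: [0.4, -0.3, 0.7]
finger_gap: 0.0854
grip_force: 0.0
```

```bash
cat >> h.py <<'E'
def go(x,y,z,psi):
    s=readout.read_state(); R=s["eef_rot"]; p=s["ee_pos"]*1000
    h=np.degrees(np.arctan2(R[1,0],R[0,0])); t=R.T@(np.array([x,y,z])-p)
    dpsi=(psi-h+180)%360-180
    print("t",s["time_s"],"at",p.round(1),"h",h.round(2),"tool shift",t.round(1),"turn",np.radians(-dpsi).round(3),"F",s["wrist_force"].round(1),"gap",s["finger_gap"],"grip",s["grip_force"],"q",s["joint_positions"].round(0))
E
python3 -c "
from h import *
go(497,-271,130,-19.5)"
```

```text
t 0.6 at [ 379.  -471.8  271.1] h 0.73 tool shift [ 120.6 -199.2  141.2] turn 0.353 F [ 0.4 -0.3  0.7] gap 0.08539275084303154 grip 0.0 q [ 42.  23.   7. 106.  -4.  51. -39.]
```

{"name": "send_rows", "arguments": {"deltas": [[24,-40,28,0.07],[48,-80,56,0.14],[72,-120,85,0.21],[97,-160,113,0.28],[121,-199,141,0.353]]}}

```text
time_s: 1.1
ee_pos: [0.4872, -0.2878, 0.1409]
eef_rot: [[0.943, -0.334, 0.0], [-0.334, -0.943, -0.0], [0.0, 0.0, -1.0]]
wrist_force: [1.2, -0.3, -0.2]
finger_gap: 0.0856
grip_force: 0.0
```

{"name": "send_rows", "arguments": {"deltas": [[0,0,0,0]]}}

```text
time_s: 1.2
ee_pos: [0.4887, -0.28, 0.1381]
eef_rot: [[0.947, -0.32, -0.005], [-0.32, -0.947, 0.008], [-0.007, -0.006, -1.0]]
wrist_force: [-0.7, 0.6, 0.4]
finger_gap: 0.0854
grip_force: 0.0
```

```bash
python3 -c "
from h import *
go(497.4,-270.8,28,-19.5)
im,d,W=cloud('top'); cv2.imwrite('pics/t1.png',im[120:360,400:640,::-1].repeat(2,0).repeat(2,1))"
```

```text
t 1.2 at [ 488.7 -280.   138.1] h -18.66 tool shift [  6.1 -10.9 110.1] turn 0.015 F [-0.7  0.6  0.4] gap 0.08540226395579815 grip 0.0 q [ 19.  30.   9. 117.  -8.  34. -75.]
```

View pics/t1.png

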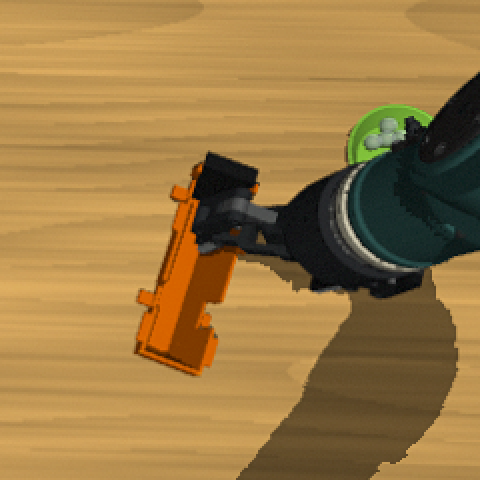

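The picture shows the gripper above the orange bin at about (235,215), displaced by parallax, with the bin undisturbed. The arm lags its command, so I'll let it settle, then correct.

{"name": "send_rows", "arguments": {"deltas": [[0,0,0,0],[0,0,0,0],[0,0,0,0]]}}

```text
time_s: 1.55
ee_pos: [0.4861, -0.2914, 0.1427]
eef_rot: [[0.943, -0.334, 0.001], [-0.334, -0.943, -0.001], [0.001, 0.001, -1.0]]
wrist_force: [0.5, -0.0, 0.1]
finger_gap: 0.0851
grip_force: 0.0
```

```bash
python3 -c "
from h import *
go(497.4,-270.8,28,-19.5)"
```

```text
t 1.55 at [ 486.1 -291.4  142.7] h -19.49 tool shift [  3.6 -23.3 114.6] turn 0.0 F [ 0.5 -0.   0.1] gap 0.0851209259392063 grip 0.0 q [ 19.  30.   9. 117.  -8.  34. -75.]
```

{"name": "send_rows", "arguments": {"deltas": [[2,-12,10,0],[4,-23,25,0],[4,-23,35,0],[4,-23,40,0],[4,-23,40,0]]}}

```text
time_s: 2.05
ee_pos: [0.4971, -0.2692, 0.101]
eef_rot: [[0.943, -0.331, -0.002], [-0.331, -0.943, 0.0], [-0.002, 0.0, -1.0]]
wrist_force: [0.0, 0.1, 0.2]
finger_gap: 0.0853
grip_force: 0.0
```

```bash
python3 -c "
from h import *
go(497.4,-270.8,28,-19.5)"
```

```text
t 2.05 at [ 497.1 -269.2  101. ] h -19.36 tool shift [ 0.9  1.4 73. ] turn 0.002 F [0.  0.1 0.2] gap 0.08528121222195235 grip 0.0 q [ 18.  33.   8. 118.  -9.  29. -76.]
```

{"name": "send_rows", "arguments": {"deltas": [[1,1,20,0],[1,1,40,0],[1,1,58,0],[1,1,74,0],[1,1,74,0]]}}

```text
time_s: 2.55
ee_pos: [0.4973, -0.2705, 0.0265]
eef_rot: [[0.943, -0.332, -0.003], [-0.332, -0.943, 0.001], [-0.003, 0.0, -1.0]]
wrist_force: [-0.5, 0.9, -1.0]
finger_gap: 0.0855
grip_force: 0.0
```

{"name": "send_rows", "arguments": {"deltas": [[0,0,0,0],[0,0,0,0],[0,0,0,0],[0,0,0,0],[0,0,0,0]], "jaw": 0.3, "newtons": 40}}

```text
time_s: 3.05
ee_pos: [0.4994, -0.2709, 0.0291]
eef_rot: [[0.944, -0.331, 0.002], [-0.331, -0.944, -0.001], [0.002, 0.0, -1.0]]
wrist_force: [-0.6, -0.1, 6.2]
finger_gap: 0.0555
grip_force: 43.7
```

{"name": "send_rows", "arguments": {"deltas": [[0,0,0,0],[0,0,0,0],[0,0,0,0],[0,0,0,0]]}}

```text
time_s: 3.45
ee_pos: [0.4993, -0.2709, 0.0291]
eef_rot: [[0.944, -0.331, 0.002], [-0.331, -0.944, -0.001], [0.002, 0.0, -1.0]]
wrist_force: [-0.7, 0.3, 7.2]
finger_gap: 0.0555
grip_force: 43.7
```

Gripped at a gap of 55.5 mm, which matches the 56 mm rim. Lifting.

{"name": "send_rows", "arguments": {"deltas": [[0,0,-15,0],[0,0,-45,0],[0,0,-80,0],[0,0,-115,0],[0,0,-140,0]]}}

```text
time_s: 3.95
ee_pos: [0.4988, -0.2704, 0.1707]
eef_rot: [[0.944, -0.331, 0.002], [-0.331, -0.944, -0.001], [0.002, 0.0, -1.0]]
wrist_force: [-0.1, -0.1, -2.8]
finger_gap: 0.0554
grip_force: 43.5
```

{"name": "send_rows", "arguments": {"deltas": [[0,0,0,0],[0,0,0,0],[0,0,0,0]]}}

```text
time_s: 4.25
ee_pos: [0.4974, -0.2695, 0.1667]
eef_rot: [[0.944, -0.331, -0.003], [-0.331, -0.944, 0.001], [-0.003, -0.0, -1.0]]
wrist_force: [-1.0, 0.6, -2.5]
finger_gap: 0.0556
grip_force: 43.6
```

```bash
python3 -c "
from h import *
go(539.4,284.7,170,189.2)"
```

```text
t 4.25 at [ 497.4 -269.5  166.7] h -19.3 tool shift [-143.6 -536.9   -2.7] turn 2.644 F [-1.   0.6 -2.5] gap 0.05555800816354007 grip 43.5517761670053 q [ 16.  28.  10. 116.  -8.  37. -77.]
```

{"name": "send_rows", "arguments": {"deltas": [[-6,-21,0,-0.14],[-12,-43,0,-0.28],[-17,-64,0,-0.42],[-23,-86,0,-0.56],[-29,-107,0,-0.7]]}}

```text
time_s: 4.75
ee_pos: [0.5055, -0.1584, 0.1661]
eef_rot: [[0.933, 0.36, -0.004], [0.36, -0.933, 0.001], [-0.003, -0.002, -1.0]]
wrist_force: [0.4, -0.7, -2.4]
finger_gap: 0.0554
grip_force: 43.5
```

{"name": "send_rows", "arguments": {"deltas": [[9,-20,0,-0.14],[19,-40,0,-0.28],[28,-60,0,-0.42],[38,-80,0,-0.56],[47,-100,0,-0.7]]}}

```text
time_s: 5.25
ee_pos: [0.514, -0.0486, 0.1662]
eef_rot: [[0.481, 0.877, -0.003], [0.877, -0.481, 0.001], [-0.001, -0.003, -1.0]]
wrist_force: [0.4, -0.4, -2.7]
finger_gap: 0.0552
grip_force: 43.5
```

```bash
python3 -c "
from h import *
go(539.4,284.7,170,189.2)"
```

```text
t 5.25 at [514.  -48.6 166.2] h 61.23 tool shift [ 304.4 -138.2   -3.7] turn -2.234 F [ 0.4 -0.4 -2.7] gap 0.05521955481041314 grip 43.52719267975772 q [ 10.  25. -12. 122.   9.  35. -38.]
```

Tracking is accurate, so I'll continue.

{"name": "send_rows", "arguments": {"deltas": [[20,-9,0,-0.14],[40,-18,0,-0.28],[60,-28,0,-0.42],[80,-37,0,-0.56],[101,-46,0,-0.7]]}}

```text
time_s: 5.75
ee_pos: [0.5227, 0.0615, 0.1662]
eef_rot: [[-0.196, 0.981, -0.004], [0.981, 0.196, -0.0], [0.001, -0.004, -1.0]]
wrist_force: [0.3, -0.1, -1.5]
finger_gap: 0.0553
grip_force: 43.5
```

{"name": "send_rows", "arguments": {"deltas": [[21,6,0,-0.14],[43,12,0,-0.28],[64,17,0,-0.42],[86,23,0,-0.56],[107,29,0,-0.7]]}}

```text
time_s: 6.25
ee_pos: [0.5309, 0.1719, 0.1661]
eef_rot: [[-0.782, 0.623, -0.004], [0.623, 0.782, -0.001], [0.003, -0.003, -1.0]]
wrist_force: [0.3, 0.4, -2.4]
finger_gap: 0.0553
grip_force: 43.5
```

```bash
python3 -c "
from h import *
go(539.4,284.7,170,189.2)"
```

```text
t 6.25 at [530.9 171.9 166.1] h 141.44 tool shift [63.6 93.5 -4. ] turn -0.834 F [ 0.3  0.4 -2.4] gap 0.055346799736630245 grip 43.527162799146026 q [  2.  31. -34. 116.  25.  41.   4.]
```

{"name": "send_rows", "arguments": {"deltas": [[13,19,0,-0.14],[26,38,0,-0.28],[39,56,0,-0.42],[52,75,0,-0.56],[64,93,0,-0.7]]}}

```text
time_s: 6.75
ee_pos: [0.5397, 0.2843, 0.1658]
eef_rot: [[-1.0, -0.027, -0.004], [-0.027, 1.0, -0.001], [0.004, -0.001, -1.0]]
wrist_force: [-0.2, 0.6, -2.7]
finger_gap: 0.0553
grip_force: 43.5
```

{"name": "send_rows", "arguments": {"deltas": [[0,0,0,-0.13],[0,0,0,-0.13],[0,0,0,-0.13],[0,0,0,-0.13]]}}

```text
time_s: 7.15
ee_pos: [0.5405, 0.2829, 0.1669]
eef_rot: [[-0.989, -0.148, -0.001], [-0.148, 0.989, -0.001], [0.002, -0.001, -1.0]]
wrist_force: [-0.6, 0.1, -1.7]
finger_gap: 0.0552
grip_force: 43.5
```

Run:
```python
from h import *
go(539.4,284.7,120,189.2)
for n in("top","scene"):
    im,d,W=cloud(n); np.savez(f"{n}2.npz",im=im,W=W)
    if n=="top": T=im[100:340,80:360]
    else: S=im[80:320,220:500]
cv2.imwrite("pics/t2.png",cv2.resize(np.hstack([T,S]),None,fx=1.4,fy=1.4)[...,::-1])
```

```text
t 7.15 at [540.5 282.9 166.9] h -171.5 tool shift [ 0.7  2.  46.9] turn -0.012 F [-0.6  0.1 -1.7] gap 0.05522392943752363 grip 43.50886305881431 q [ -1.  37. -45. 109.  35.  49.  34.]
```

View pics/t2.png

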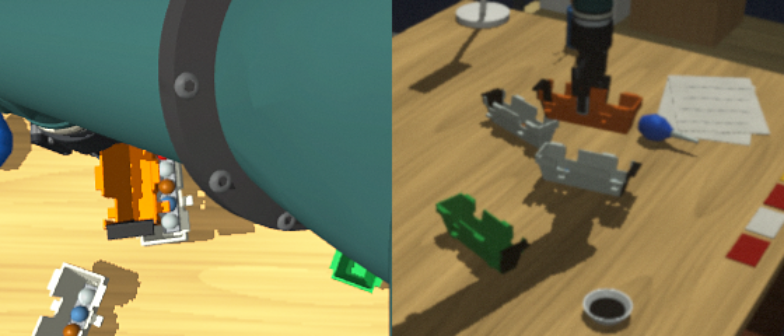

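Left (top camera): the orange bin, black end down at (130,228), hangs over white A. Right (scene camera): it hangs level above and behind white A at (585,170), with its black end opposite A's. Next I'll measure orange in the hand and A again in the same scene cloud.

Run:
```python
from h import *
for n in("top","scene"):
    z=np.load(n+"2.npz"); im,W=z["im"].astype(int),z["W"]
    hsv=cv2.cvtColor(z["im"],cv2.COLOR_RGB2HSV); org=(hsv[...,0]>4)&(hsv[...,0]<16)&(hsv[...,1]>190)
    near=(abs(W[...,0]-.54)<.13)&(abs(W[...,1]-.285)<.07)
    def fit(m,lab):
        P=W[m&near]*1000; 
        if len(P)<20: print(n,lab,len(P)); return
        c,s,a=cv2.minAreaRect(P[:,:2].astype(np.float32)); print(n,lab,len(P),np.round(c,1),np.round(s,1),round(a,1),"z",np.percentile(P[:,2],[1,50,99]).round(1), "x",np.percentile(P[:,0],[.5,99.5]).round(1),"y",np.percentile(P[:,1],[.5,99.5]).round(1))
    fit(org&(W[...,2]>.12)&(W[...,2]<.22),"orange all")
    fit(org&(W[...,2]>.19)&(W[...,2]<.22),"orange rim")
    low=(W[...,2]>.048)&(W[...,2]<.068); fit(low,"white rim")
    # full-length incl black tab: anything at z 185..205
    dark=(im.max(-1)<60)&(W[...,2]>.13)&(W[...,2]<.205)&(W[...,0]<.47); fit(dark,"black end")
```

```text
top orange all 1485 [501.  276.1] [103.8  65.9] 7.8 z [139.6 161.5 199. ] x [452.5 548.8] y [242.4 306.1]
top orange rim 198 [489.7 274.8] [86.  65.6] 2.3 z [190.1 196.1 200.4] x [446.2 531.1] y [242.3 308.8]
top white rim 287 [488.8 256.8] [ 56.3 114.3] 65.8 z [48.4 60.1 63.6] x [443.9 550.3] y [238.4 301.7]
top black end 63 [451.  267.4] [26.2 51.8] 7.0 z [147.7 197.  201.7] x [435.4 462.1] y [242.  293.3]
scene orange all 1191 [547.5 280.3] [184.3  73.4] 7.4 z [140.1 171.5 199. ] x [460.1 638.6] y [240.3 323. ]
scene orange rim 210 [547.7 280.7] [183.4  70.9] 8.2 z [190.1 194.9 201.2] x [456.6 639.5] y [240.3 323.3]
scene white rim 504 [525.9 283.3] [110.7 245.8] 82.5 z [48.1 56.1 62.7] x [428.6 646.5] y [236.7 337.6]
scene black end 110 [451.6 270.1] [23.8 50.3] 3.1 z [161.3 189.4 199.1] x [439.8 464. ] y [245.6 294.3]
```

{"name": "send_rows", "arguments": {"deltas": [[1,1,12,-0.012],[2,2,27,-0.012],[2,2,42,-0.012],[2,2,52,-0.012],[2,2,57,-0.012]]}}

```text
time_s: 7.75
ee_pos: [0.5376, 0.2852, 0.1088]
eef_rot: [[-0.987, -0.163, -0.002], [-0.163, 0.987, -0.002], [0.003, -0.001, -1.0]]
wrist_force: [-0.1, 0.4, -2.9]
finger_gap: 0.0554
grip_force: 43.5
```

{"name": "send_rows", "arguments": {"deltas": [[0,0,0,0],[0,0,0,0],[0,0,0,0]]}}

```text
time_s: 8.05
ee_pos: [0.5388, 0.2863, 0.1115]
eef_rot: [[-0.987, -0.163, 0.001], [-0.163, 0.987, 0.001], [-0.001, 0.001, -1.0]]
wrist_force: [0.1, 0.4, -2.5]
finger_gap: 0.0552
grip_force: 43.5
```

Run:
```python
from h import *
go(537.7,284.4,69,189.2)
im,d,W=cloud("scene"); np.savez("scene3.npz",im=im,W=W)
cv2.imwrite("pics/s3.png",cv2.resize(im[140:240,290:430],None,fx=5,fy=5,interpolation=cv2.INTER_CUBIC)[...,::-1])
```

```text
t 8.05 at [538.8 286.3 111.5] h -170.65 tool shift [ 1.5 -1.8 42.4] turn 0.003 F [ 0.1  0.4 -2.5] gap 0.055240281634248725 grip 43.532938511052635 q [ -4.  41. -42. 111.  40.  44.  31.]
```

View pics/s3.png

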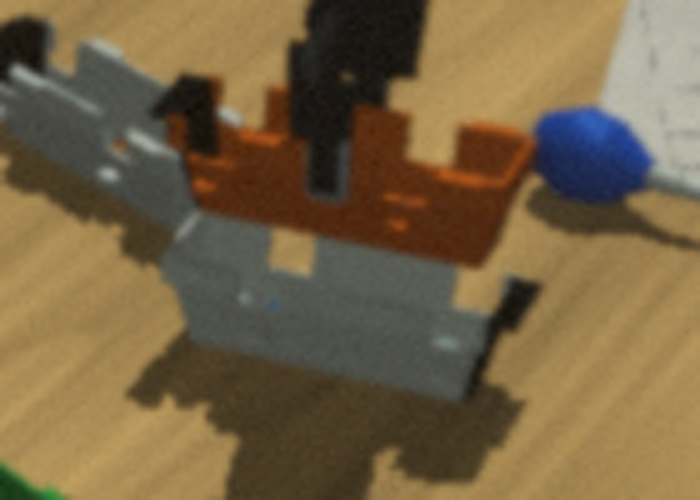

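Orange hangs centred about 20 mm above white A, black end at (190,110) against A's at (520,300). Descending slowly and watching the force.

{"name": "send_rows", "arguments": {"deltas": [[1,-1,8,0],[1,-1,16,0],[1,-1,22,0],[1,-1,27,0],[1,-1,32,0]]}}

```text
time_s: 8.6
ee_pos: [0.5375, 0.2847, 0.0782]
eef_rot: [[-0.987, -0.163, -0.0], [-0.163, 0.987, -0.0], [0.0, -0.0, -1.0]]
wrist_force: [-0.1, -0.1, -2.6]
finger_gap: 0.0553
grip_force: 43.5
```

{"name": "send_rows", "arguments": {"deltas": [[0,0,2,0],[0,0,4,0],[0,0,5,0],[0,0,6,0],[0,0,6,0]]}}

```text
time_s: 9.1
ee_pos: [0.5377, 0.2848, 0.0729]
eef_rot: [[-0.987, -0.162, 0.0], [-0.162, 0.987, 0.0], [-0.0, 0.0, -1.0]]
wrist_force: [-0.8, 0.5, -3.3]
finger_gap: 0.0552
grip_force: 43.5
```

```bash
python3 -c "
from h import *
go(537.7,284.4,69,189.2)"
```

```text
t 9.1 at [537.7 284.8  72.9] h -170.65 tool shift [ 0.  -0.4  3.9] turn 0.003 F [-0.8  0.5 -3.3] gap 0.05519900694432865 grip 43.53463007340906 q [ -5.  43. -39. 112.  43.  40.  28.]
```

{"name": "send_rows", "arguments": {"deltas": [[0,0,1,0],[0,0,2,0],[0,0,3,0],[0,0,3,0]]}}

```text
time_s: 9.5
ee_pos: [0.5375, 0.2846, 0.0697]
eef_rot: [[-0.987, -0.162, -0.0], [-0.162, 0.987, -0.0], [0.0, -0.0, -1.0]]
wrist_force: [0.6, -0.1, -2.6]
finger_gap: 0.0558
grip_force: 43.5
```

{"name": "send_rows", "arguments": {"deltas": [[0,0,1,0],[0,0,1,0]]}}

```text
time_s: 9.7
ee_pos: [0.5377, 0.2849, 0.0693]
eef_rot: [[-0.987, -0.163, 0.0], [-0.163, 0.987, -0.0], [-0.0, -0.0, -1.0]]
wrist_force: [-1.1, -1.6, 1.7]
finger_gap: 0.0552
grip_force: 44.0
```

Contact came at TCP z 69, as expected with orange's underside at 40 mm. Pressing 1 mm more, then releasing.

{"name": "send_rows", "arguments": {"deltas": [[0,0,1,0],[0,0,1,0]]}}

```text
time_s: 9.9
ee_pos: [0.5377, 0.285, 0.0692]
eef_rot: [[-0.987, -0.163, 0.001], [-0.163, 0.987, -0.001], [-0.001, -0.001, -1.0]]
wrist_force: [-1.3, -1.9, 9.0]
finger_gap: 0.0553
grip_force: 44.7
```

Run:
```python
from h import *
go(537.7,284.4,69,189.2)
im,d,W=cloud("scene")
cv2.imwrite("pics/s4.png",cv2.resize(im[140:240,290:430],None,fx=5,fy=5,interpolation=cv2.INTER_CUBIC)[...,::-1])
```

```text
t 9.9 at [537.7 285.   69.2] h -170.64 tool shift [ 0.1 -0.6  0.2] turn 0.003 F [-1.3 -1.9  9. ] gap 0.0553351354908809 grip 44.71726809628308 q [ -6.  44. -39. 112.  43.  40.  28.]
```

View pics/s4.png

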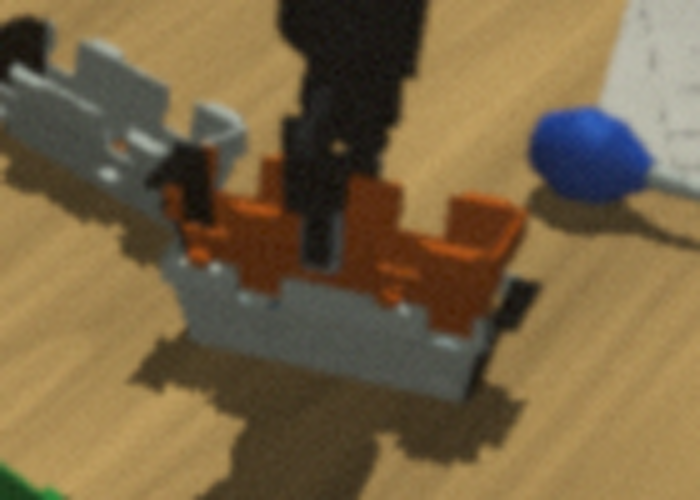

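Orange's lugs at (200,258) and (390,297) rest on white A's ledges, and it looks level. Releasing.

{"name": "send_rows", "arguments": {"deltas": [[0,0,0,0],[0,0,0,0],[0,0,0,0],[0,0,0,0],[0,0,0,0]], "jaw": 1}}

```text
time_s: 10.45
ee_pos: [0.5376, 0.2847, 0.0677]
eef_rot: [[-0.987, -0.162, -0.0], [-0.162, 0.987, 0.0], [0.0, 0.0, -1.0]]
wrist_force: [-0.5, 0.5, -0.1]
finger_gap: 0.0851
grip_force: 0.0
```

{"name": "send_rows", "arguments": {"deltas": [[0,0,-8,0],[0,0,-20,0],[0,0,-40,0],[0,0,-65,0],[0,0,-90,0]]}}

```text
time_s: 10.95
ee_pos: [0.5375, 0.2849, 0.1597]
eef_rot: [[-0.987, -0.163, 0.0], [-0.163, 0.987, 0.0], [-0.0, 0.0, -1.0]]
wrist_force: [0.4, 0.5, 0.6]
finger_gap: 0.0858
grip_force: 0.0
```

{"name": "send_rows", "arguments": {"deltas": [[0,0,-20,0],[0,0,-40,0],[0,0,-40,0],[0,0,-40,0]]}}

```text
time_s: 11.35
ee_pos: [0.5378, 0.2848, 0.1987]
eef_rot: [[-0.987, -0.162, 0.001], [-0.162, 0.987, 0.0], [-0.001, 0.0, -1.0]]
wrist_force: [-0.1, -1.1, 0.1]
finger_gap: 0.0855
grip_force: 0.0
```

Run:
```python
from h import *
go(537.7,284.4,69,189.2)
im,d,W=cloud("scene"); np.savez("scene5.npz",im=im,W=W)
hsv=cv2.cvtColor(im,cv2.COLOR_RGB2HSV); org=(hsv[...,0]>3)&(hsv[...,0]<16)&(hsv[...,1]>190)
P=W[org&(abs(W[...,0]-.54)<.13)&(abs(W[...,1]-.285)<.07)]*1000; print("z",np.percentile(P[:,2],[1,99]),"xy",np.percentile(P[:,:2],[.5,99.5],axis=0))
for lo,hi in((460,500),(580,640)):
    Q=P[(P[:,0]>lo)&(P[:,0]<hi)]; print(lo,np.percentile(Q[:,2],98))
cv2.imwrite("pics/s5.png",cv2.resize(im[130:310,200:440],None,fx=3,fy=3,interpolation=cv2.INTER_CUBIC)[...,::-1])
```

```text
t 11.35 at [537.8 284.8 198.7] h -170.65 tool shift [  0.3  -0.4 129.7] turn 0.003 F [-0.1 -1.1  0.1] gap 0.0855051757053409 grip 0.0 q [  0.  35. -48. 108.  33.  52.  36.]
z [ 47.23556454 100.91965874] xy [[456.90816481 241.86986767]
 [635.31391887 325.1915656 ]]
460 100.58829250050616
580 100.41535601632101
```

View pics/s5.png

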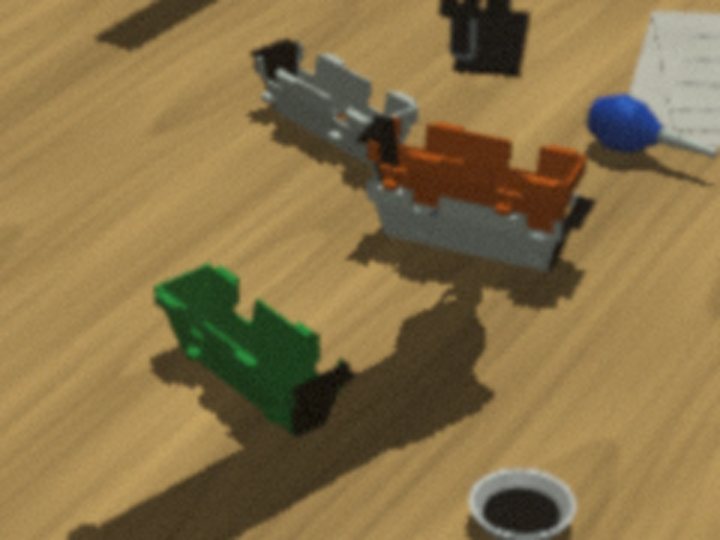

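Orange sits level on white A at (480,190), with its rim at z 100.5 at both ends. That is 60 + 40, as it should be. The gripper is clear at (485,40), and the green bin and the dish show no sign of having moved. Handing in.

```bash
python3 -c "
from h import *
print(finish_job())"
```

```text
the job is handed in; nothing more can be done
None
```

The orange bin rests level on the ledges of the farthest white bin, turned half a turn to it, with the gripper clear and the green bin and ink dish left alone; I handed the job in at about 11 s, and no verdict came back.

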